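Flag the tired spring on the honey-jar rests

ROBOT

A 6-joint arm with a two-finger parallel gripper is mounted at the origin on the work surface. World frame = base frame: x ahead of the robot, y to its left, z up, the work surface at z = 0. Lengths are in m, angles in rad, forces in N, time in s.
With the tool pointing down it reaches from about 0.25 to 0.8 m from the base axis. Payload 3.9 kg.
Tool frame: the origin (TCP) lies midway between the tips of the shut fingers; the grasp point (between the pads) lies 19 mm behind it; z points along the fingers, y is the direction in which the jaws open and shut (so a half turn about z gives the same grasp; the last joint's range is limited). The gripper opens to 85 mm and grips with 20 to 120 N. Pads are 22 mm wide; open, the fingers measure 114 mm over their backs; the gripper's body (76 mm by 85 mm) begins 54 mm behind the grasp point. The pads swing forward as they close: fully open they stand 13 mm farther back than shut.
Start: joints at [1.201, 0.26, -0.138, 1.173, 0, 1.571], TCP at [0.19, 0.49, 0.231] pointing down, gripper open.
Joint ranges: [-2.78, 2.78], [-0.83, 1.72], [-1.28, 1.37], [-1.9, 2.12], [-1.57, 1.48], [-3.14, 3.14]. Speed limits (rad/s): [2.57, 2.57, 3.14, 3.14, 3.14, 3.14].

INTERFACE

Orientations are given as a unit quaternion [w, x, y, z].
In Python, from cell import r gives the robot as it stands. The module is installed in compiled form; this text tells all that it offers.
- The arm moves only by the tool step_arm, never from a script. Its argument "plan" is a list of rows, each a list of 7 numbers: the closure, from -1 (fully open) to 1 (shut), so that 0 is half open, then the shift along the tool's x, y, z in m, then the turn, a rotation vector about the tool's x, y, z in rad. In form: [[gripper, dx, dy, dz, ax, ay, az], ...]. A call has 1 to 5 rows; each row shifts and turns the commanded pose from where the row before left it, along the tool's axes as they then stand; what a row does not reach is not made up. A row lasts 1/10 s, in which the tool goes at most 50 mm and 8.59 degrees, less where a joint would pass 70% of its speed; a pose out of reach is approached as far as the arm can. A call is refused whole if a number of a shift passes 0.05 or a number of a turn 0.15, either way. A call with a gripper value outside its range is refused whole. The fingers move at their own pace and stop on an object; "newtons" is the grip in N (left out, the last holds). Time passes only in rows, so rows that do not move let the fingers close. It gives the time, the measured TCP pose, the force and the opening at its end, in the units of the state.
- r.observe(): the state, without advancing time (a new reading comes with each control period).
- r.read_camera(name): name is "scene" or "top"; returns a dict with "pixels" (400x640x3 uint8, red, green, blue), "z_map" (400x640 float32, m along the optical axis (not along the pixel's ray), 0 where there is no reading), "intrinsics" (3x3 intrinsics, pixels), "k1" (the pictures are not rectified: a ray, as slopes to the right and down, at radius r is drawn at 1 + k1 r^2 times it, then the intrinsics apply), "origin" and "rotation" of the camera in the world. Camera axes: x right, y up, looking along -z (the intrinsics and any distortion apply to the point x, -y, -z); pixel columns grow to the right and rows downward; lengths in m; the calibration is good to about 2 mm. A picture is of the moment at which its call begins.
- r.close_job(): hands the job in, once; it reports no verdict.
The state is a dict: "clock": time; "joints": joint angles; "qvel": joint speeds; "joint_torque": joint torques, N m; "eef_pos": TCP position; "ee_rot": TCP orientation; "wrist_force": force on the tool from outside, world axes, zero at the start; "moment": the same for the moment, N m; "grip_width": finger opening in m.
Only numpy, scipy, OpenCV 4.12 (cv2) and the standard library are available. Lean on these libraries where they do the work, as an engineer would, in place of code of your own. Each camera call takes 0.05 s, during which the arm holds its last target. There are 200 camera calls.

TASK

One of the three sprung jar rests on the honey-packing rack has gone soft. Working from the robot's left to its right, gently press each pad straight down about a centimetre and let it come back up, feeling which spring is the softest; then push the orange tag in front of that softest pad fully down to its stop. Only press: pull or push no other tag, and leave the jars and other things where they stand.

Things in the scene. Friction and masses are not known exactly. Their poses are not given: they have to be found in the camera images.
- rack: the fixed dark wooden rack board, 200 mm (its x) by 440 mm (its y), 20 mm thick with blue end strips. Origin: centre of its underside, on the table. Its y runs towards the robot's left, x away from the robot (board turned by up to 17 degrees). Three identical-looking jar rests stand in a row along its y, at y = +138, 0 and -138 mm; each has its pad at rack x = +35 mm and its own tag at x = -42 mm, on the robot's side, 77 mm straight in front of that pad
- pad_left (a point): the left pad (left = +y): centre of its top face when free, 82 mm above the table; this point stays put when the pad sinks. White disc, black rubber face, dia. 60 mm, on a coil spring; springs back; 18 mm travel. Push at 10 mm: about 4 N on the softest, 7 to 10 N on the others, rising evenly to 16 N at most; keep below 30 N. All look alike; the soft one changes place each run
- tag_left_top (a point): centre of the top of the left tag, which belongs to the left pad: an upright orange tab with a cap 18 x 28 mm (rack x, y), 8 mm thick, over a black guide block whose top is 50 mm above the table; cap top 84 to 88 mm above the table when up, 66 mm when fully down. The point moves with the tag
- tag_left (a joint): how far that tag is pushed down, m: starts at 0 to 0.004 (up), 0.022 fully home on its stop. Slides stiffly (about 3 N) and stays where it is left; negative = pulled up
- pad_middle (a point): the middle pad (left = +y): centre of its top face when free, 82 mm above the table; this point stays put when the pad sinks. White disc, black rubber face, dia. 60 mm, on a coil spring; springs back; 18 mm travel. Push at 10 mm: about 4 N on the softest, 7 to 10 N on the others, rising evenly to 16 N at most; keep below 30 N. All look alike; the soft one changes place each run
- tag_middle_top (a point): centre of the top of the middle tag, which belongs to the middle pad: an upright orange tab with a cap 18 x 28 mm (rack x, y), 8 mm thick, over a black guide block whose top is 50 mm above the table; cap top 84 to 88 mm above the table when up, 66 mm when fully down. The point moves with the tag
- tag_middle (a joint): how far that tag is pushed down, m: starts at 0 to 0.004 (up), 0.022 fully home on its stop. Slides stiffly (about 3 N) and stays where it is left; negative = pulled up
- pad_right (a point): the right pad (left = +y): centre of its top face when free, 82 mm above the table; this point stays put when the pad sinks. White disc, black rubber face, dia. 60 mm, on a coil spring; springs back; 18 mm travel. Push at 10 mm: about 4 N on the softest, 7 to 10 N on the others, rising evenly to 16 N at most; keep below 30 N. All look alike; the soft one changes place each run
- tag_right_top (a point): centre of the top of the right tag, which belongs to the right pad: an upright orange tab with a cap 18 x 28 mm (rack x, y), 8 mm thick, over a black guide block whose top is 50 mm above the table; cap top 84 to 88 mm above the table when up, 66 mm when fully down. The point moves with the tag
- tag_right (a joint): how far that tag is pushed down, m: starts at 0 to 0.004 (up), 0.022 fully home on its stop. Slides stiffly (about 3 N) and stays where it is left; negative = pulled up
- rest_a_base (a point): jar rest a (grey round housing with its spring and pad): centre of its underside, on the rack board. Letters tell neither place nor softness: the rests swap places from run to run
- pad_a (a joint): how far the pad of jar rest a is pressed down, m: 0 free, 0.018 bottomed
- rest_b_base (a point): jar rest b (grey round housing with its spring and pad): centre of its underside, on the rack board. Letters tell neither place nor softness: the rests swap places from run to run
- pad_b (a joint): how far the pad of jar rest b is pressed down, m: 0 free, 0.018 bottomed
- rest_c_base (a point): jar rest c (grey round housing with its spring and pad): centre of its underside, on the rack board. Letters tell neither place nor softness: the rests swap places from run to run
- pad_c (a joint): how far the pad of jar rest c is pressed down, m: 0 free, 0.018 bottomed
- sample_jar_mid (a point): small honey sample jar, dia. 38 x 50 mm high, standing on the rack board between two rests; point at its middle, half-way up. A bystander, leave it alone
- jar_band_mid (a point): brass jar band (ring), outer dia. 52, 14 mm high, lying on the rack board between two tags; point at its middle. A bystander, leave it alone
- jar_tall_mid (a point): tall amber honey jar, dia. 66 x 110 mm, on the table beside the rack's left end; point half-way up. A bystander, leave it alone
- jar_short_mid (a point): squat amber honey jar with white lid, dia. 72 x 85 mm, on the table beside the rack's right end; point half-way up. A bystander, leave it alone
- label_roll_mid (a point): roll of paper labels, dia. 100 x 55 mm high, on the table by the rack's right end; point half-way up. A bystander, leave it alone
- hive_brush_grip (a point): hive brush lying on the table by the rack's left end, handle point. A bystander, leave it alone

How it is judged:
By the outcome, as a careful person would: the job done as asked, in the order asked, and still so for the second after the job is handed in, with the robot touching nothing.
It also fails if it takes over 58 s, if anything falls off the work surface, if the arm or the gripper's body presses on something with over 40 N, if the wrist force passes 120 N, or if a joint passes its speed limit or range.

## Working session

There is one attempt and no reset: what is moved stays moved. The work goes in short steps, Python scripts to look and compute and a tool call to move; the robot and the scene stay as the last step left them, time stands still between calls to the robot, and variables do not carry over. Pictures are saved under pics/ and viewed, about 8 in all and at most 12, crops included, and the job is handed in when it is done.

Besides the shell and the picture viewer there is one more tool, called after ">>>" by a JSON object that holds its "api" and its "payload". step_arm: Moves the arm, as the interface text tells. Its arguments: {"type":"object","properties":{"plan":{"type":"array","items":{"type":"array","items":{"type":"number"}}},"newtons":{"type":"number"}},"required":["plan"]}

```bash
mkdir -p pics; cat > h.py <<'E'
import numpy as np, cv2
from cell import r
def save(n,f):
    c=r.read_camera(n); cv2.imwrite(f,c["pixels"][:,:,::-1]); return c
def ray(c,u,v):
    K=np.array(c["intrinsics"]); d=np.array([(u-K[0,2])/K[0,0],(v-K[1,2])/K[1,1]]); s=d.copy()
    for _ in range(20): s=d/(1+c["k1"]*(s@s))
    return np.array(c["rotation"])@np.array([s[0],-s[1],-1.0])
def on_plane(c,u,v,z):
    o=np.array(c["origin"]); d=ray(c,u,v); return o+d*(z-o[2])/d[2]
E
python3 - <<'E'
from h import *
import pickle
s=r.observe(); print({k:np.round(v,3) for k,v in s.items()})
for n in("scene","top"):
    c=save(n,f"pics/{n}0.png"); pickle.dump(c,open(n+".pkl","wb")); print(n,c["origin"],np.round(c["rotation"],2).tolist())
E
```

```text
{'clock': np.float64(0.0), 'joints': array([ 1.201,  0.261, -0.139,  1.173,  0.   ,  1.571]), 'qvel': array([ 0.   ,  0.001,  0.001, -0.001, -0.001,  0.001]), 'joint_torque': array([ 1.0000e-03, -4.0568e+01,  2.5392e+01,  1.9000e-02,  0.0000e+00,
        0.0000e+00]), 'eef_pos': array([0.189, 0.489, 0.23 ]), 'ee_rot': array([-0.   ,  0.184,  0.983, -0.001]), 'wrist_force': array([ 0.356, -0.234, -0.612]), 'moment': array([0.042, 0.08 , 0.059]), 'grip_width': np.float64(0.086)}
scene [ 1.29804556 -0.18677633  0.59795876] [0.7, 0.37, 0.29, 0.53]
top [0.41469398 0.01084545 1.10858567] [-0.7, -0.06, 0.04, 0.71]
```

View pics/top0.png

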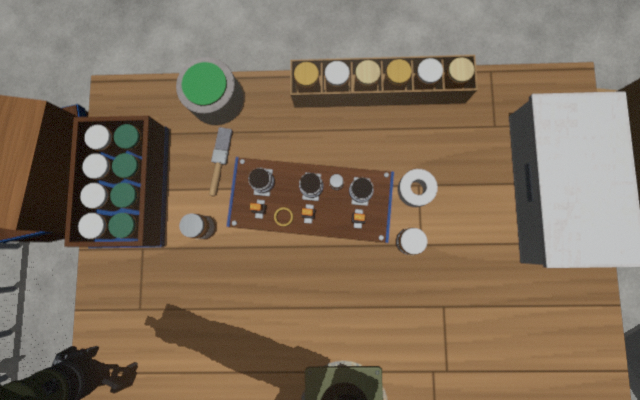

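View pics/scene0.png

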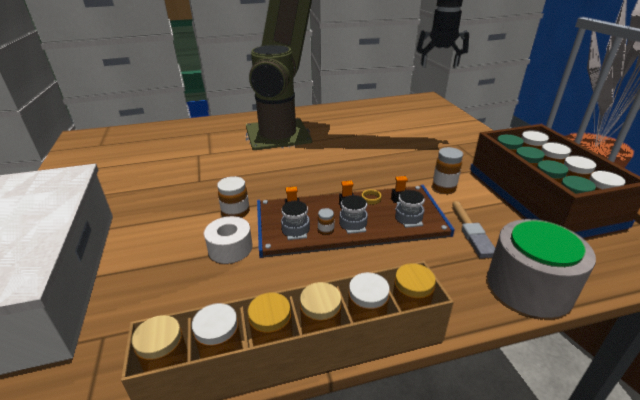

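The top view shows the pads as black discs near (261,180), (311,184) and (361,189). The orange tags are near (258,207), (308,213) and (359,217), and image left is +y. Next I'll measure them with masks.

```bash
python3 - <<'E'
from h import *
import pickle
c=pickle.load(open("top.pkl","rb")); p=c["pixels"]
hsv=cv2.cvtColor(p,cv2.COLOR_RGB2HSV)
def blobs(m,amin,roi=(225,155,400,245)):
    k=np.zeros(m.shape,np.uint8); x0,y0,x1,y1=roi; k[y0:y1,x0:x1]=1
    n,l,s,ce=cv2.connectedComponentsWithStats((m&k).astype(np.uint8))
    return [(ce[i],s[i]) for i in range(1,n) if s[i,4]>=amin]
org=(cv2.inRange(hsv,(8,170,150),(22,255,255))>0).astype(np.uint8)
tags=[]
for ce,s in blobs(org,12):
    print("tag",ce.round(1),s,on_plane(c,*ce,0.086).round(4), 'zmap', c["origin"][2]-c["z_map"][int(ce[1]),int(ce[0])])
blk=((hsv[:,:,2]<60)&(hsv[:,:,1]<90)).astype(np.uint8)
for ce,s in blobs(blk,60):
    print("pad",ce.round(1),s,on_plane(c,*ce,0.082).round(4), 'zmap', c["origin"][2]-c["z_map"][int(ce[1]),int(ce[0])])
blue=cv2.inRange(hsv,(105,90,40),(130,255,255))>0
for ce,s in blobs(blue.astype(np.uint8),20): print("blue",ce.round(1),s,on_plane(c,*ce,0.02).round(4))
cv2.imwrite("pics/crop.png",cv2.resize(p[150:250,220:405,::-1],None,fx=4.3,fy=4.3,interpolation=cv2.INTER_CUBIC))
E
```

```text
Traceback (most recent call last):
  File "h.py", line 10, in on_plane
    o=np.array(c["origin"]); d=ray(c,u,v); return o+d*(z-o[2])/d[2]
                               ~~~^^^^^^^
  File "h.py", line 8, in ray
    return np.array(c["rotation"])@np.array([s[0],-s[1],-1.0])
           ~~~~~~~~~~~~~~~~~~~~~~~^~~~~~~~~~~~~~~~~~~~~~~~~~~~
ValueError: matmul: Input operand 1 has a mismatch in its core dimension 0, with gufunc signature (n?,k),(k,m?)->(n?,m?) (size 3 is different from 4)
```

```bash
sed -i 's/^from cell/from scipy.spatial.transform import Rotation as R\nfrom cell/; s/return np.array(c\["rotation"\])@np.array(\(.*\))$/return R.from_quat(c["rotation"],scalar_first=True).apply(\1)/' h.py
cat > m.py <<'E'
from h import *
import pickle
c=pickle.load(open("top.pkl","rb")); p=c["pixels"]
hsv=cv2.cvtColor(p,cv2.COLOR_RGB2HSV)
def blobs(m,amin,roi=(225,155,400,245)):
    k=np.zeros(m.shape,np.uint8); x0,y0,x1,y1=roi; k[y0:y1,x0:x1]=1
    n,l,s,ce=cv2.connectedComponentsWithStats((m&k).astype(np.uint8))
    return [(ce[i],s[i]) for i in range(1,n) if s[i,4]>=amin]
for nm,m,z,a in (("tag",cv2.inRange(hsv,(8,170,150),(22,255,255))//255,.086,12),
  ("pad",((hsv[:,:,2]<60)&(hsv[:,:,1]<90)).astype(np.uint8),.082,60),
  ("blue",cv2.inRange(hsv,(105,90,40),(130,255,255))//255,.02,20)):
    for ce,s in blobs(m,a):
        print(nm,ce.round(1),s,on_plane(c,*ce,z).round(4),'z',round(float(c["origin"][2]-c["z_map"][int(ce[1]),int(ce[0])]),3))
cv2.imwrite("pics/crop.png",cv2.resize(p[150:250,220:405,::-1],None,fx=4.3,fy=4.3,interpolation=cv2.INTER_CUBIC))
E
python3 m.py
```

```text
tag [254.4 204. ] [251 203   9   4  14] [0.5357 0.2261 0.086 ] z 0.073
pad [259.  177.9] [250 170  18  17 237] [0.6062 0.2155 0.082 ] z 0.062
pad [309.9 182.6] [301 174  19  18 258] [0.5907 0.0793 0.082 ] z 0.07
pad [361.7 187.7] [353 179  19  18 266] [ 0.5744 -0.0578  0.082 ] z 0.074
blue [232.3 190.8] [228 158  10  68 118] [0.5823 0.3034 0.02  ] z -0.002
blue [389.1 207.7] [386 172   7  70 146] [ 0.5263 -0.1362  0.02  ] z 0.022
```

View pics/crop.png

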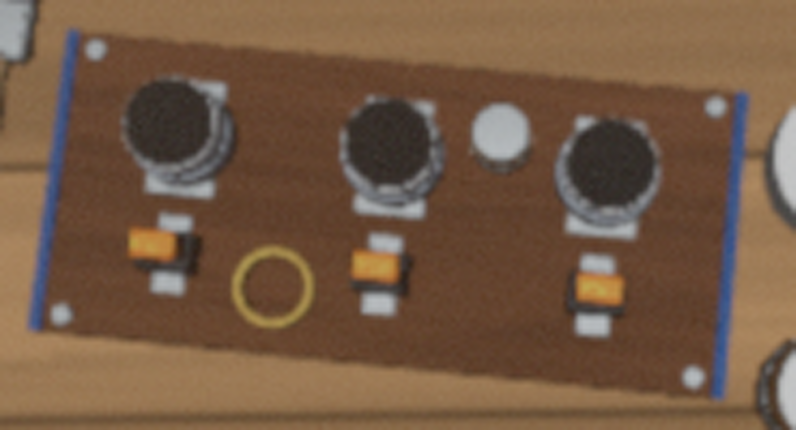

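The crop shows three black pad discs, with an orange cap in front of each at full-image pixels of about (255,207), (307,212) and (359,217). The brass ring lies between the left and middle tags, and the sample jar stands between the middle and right rests. Pad spacing measures 137 to 138 mm, which fits the given 138.

```bash
cat >> h.py <<'E'
def go(target):
    s=r.observe(); t=R.from_quat(s["ee_rot"],scalar_first=True)
    d=np.array(target)-s["eef_pos"]
    print("t",round(float(s["clock"]),2),"pos",s["eef_pos"].round(4),"F",s["wrist_force"].round(2),"tool shift mm",(1e3*t.inv().apply(d)).round(1),"tool z",t.apply([0,0,1]).round(3))
E
python3 - <<'E'
from h import *
import pickle
c=pickle.load(open("top.pkl","rb")); p=c["pixels"].astype(int)
m=((p[:,:,0]>150)&(p[:,:,0]-p[:,:,2]>100)&(p[:,:,1]>75)).astype(np.uint8); 
for u,v in((255,207),(307,212),(359,217)):
    yy,xx=np.nonzero(m[v-7:v+8,u-9:u+10]); ce=(xx.mean()+u-9,yy.mean()+v-7); print(ce,len(xx),on_plane(c,*ce,.086).round(4))
P=np.array([[.6062,.2155],[.5907,.0793],[.5744,-.0578]]); d=P[0]-P[2]; d/=np.linalg.norm(d); x=np.array([d[1],-d[0]])
print("pred tags",(P-.077*x).round(4), "yaw",np.degrees(np.arctan2(x[1],x[0])))
go([.606,.2155,.13])
E
```

```text
(np.float64(254.44444444444446), np.float64(206.23809523809524)) 63 [0.5298 0.226  0.086 ]
(np.float64(306.45762711864404), np.float64(211.4406779661017)) 59 [0.5136 0.0887 0.086 ]
(np.float64(359.0163934426229), np.float64(216.70491803278688)) 61 [ 0.4974 -0.0484  0.086 ]
pred tags [[ 0.5297  0.2244]
 [ 0.5142  0.0882]
 [ 0.4979 -0.0489]] yaw -6.636843943859508
t 0.1 pos [0.1895 0.4889 0.2305] F [-0.6   0.99 -0.15] tool shift mm [-487.1 -104.2  100.7] tool z [-0.001 -0.002 -1.   ]
```

>>> {"api": "step_arm", "payload": {"plan": [[1, 0, 0, 0, 0, 0, 0], [1, 0, 0, 0, 0, 0, 0]], "newtons": 40}}

```text
clock: 0.3
eef_pos: [0.1897, 0.4893, 0.231]
ee_rot: [-0.0, 0.184, 0.983, -0.0]
wrist_force: [0.6, -0.7, 0.4]
grip_width: 0.0592
```

The measured tags agree with the pad-based predictions to within 2 mm. I'll move over the left pad now, with the fingers shutting on the way.

>>> {"api": "step_arm", "payload": {"plan": [[1, -0.044, -0.0095, 0, 0, 0, 0], [1, -0.044, -0.0095, 0, 0, 0, 0], [1, -0.044, -0.0095, 0, 0, 0, 0], [1, -0.044, -0.0095, 0, 0, 0, 0], [1, -0.044, -0.0095, 0, 0, 0, 0]]}}

```text
clock: 0.8
eef_pos: [0.379, 0.3646, 0.2313]
ee_rot: [0.0, 0.184, 0.983, 0.0]
wrist_force: [-0.4, 0.5, -0.1]
grip_width: -0.0004
```

>>> {"api": "step_arm", "payload": {"plan": [[1, -0.044, -0.0095, 0, 0, 0, 0], [1, -0.044, -0.0095, 0, 0, 0, 0], [1, -0.044, -0.0095, 0, 0, 0, 0], [1, -0.044, -0.0095, 0, 0, 0, 0], [1, -0.044, -0.0095, 0, 0, 0, 0]]}}

```text
clock: 1.3
eef_pos: [0.567, 0.2406, 0.2313]
ee_rot: [-0.0, 0.184, 0.983, 0.0]
wrist_force: [0.8, 1.3, -0.0]
grip_width: -0.0001
```

>>> {"api": "step_arm", "payload": {"plan": [[1, -0.044, -0.0095, 0, 0, 0, 0], [1, 0, 0, 0.04, 0, 0, 0], [1, 0, 0, 0.04, 0, 0, 0], [1, 0, 0, 0, 0, 0, 0]]}}

```text
clock: 1.7
eef_pos: [0.5989, 0.2149, 0.1449]
ee_rot: [-0.006, 0.184, 0.983, -0.003]
wrist_force: [-0.4, -0.8, -0.7]
grip_width: -0.0
```

```bash
python3 -c "
from h import *
go([.606,.2155,.082])"
```

```text
t 1.7 pos [0.5989 0.2149 0.1449] F [-0.43 -0.75 -0.75] tool shift mm [-7.   3.6 62.8] tool z [-0.012 -0.004 -1.   ]
```

>>> {"api": "step_arm", "payload": {"plan": [[1, -0.006, 0.003, 0.03, 0, 0, 0], [1, 0, 0, 0.02, 0, 0, 0], [1, 0, 0, 0, 0, 0, 0], [1, 0, 0, 0, 0, 0, 0]]}}

```text
clock: 2.1
eef_pos: [0.6104, 0.2183, 0.1029]
ee_rot: [0.001, 0.184, 0.983, 0.0]
wrist_force: [0.5, 0.7, 0.3]
grip_width: -0.0
```

```bash
python3 -c "
from h import *
go([.606,.2155,.082])"
```

```text
t 2.1 pos [0.6104 0.2183 0.1029] F [0.46 0.75 0.28] tool shift mm [ 3.1 -4.2 20.9] tool z [ 0.001  0.    -1.   ]
```

>>> {"api": "step_arm", "payload": {"plan": [[1, 0.003, -0.004, 0.01, 0, 0, 0], [1, 0, 0, 0.009, 0, 0, 0], [1, 0, 0, 0.006, 0, 0, 0], [1, 0, 0, 0.006, 0, 0, 0], [1, 0, 0, 0, 0, 0, 0]]}}

```text
clock: 2.6
eef_pos: [0.6059, 0.2152, 0.0707]
ee_rot: [0.0, 0.184, 0.983, 0.0]
wrist_force: [-1.1, -0.5, 9.1]
grip_width: -0.0001
```

>>> {"api": "step_arm", "payload": {"plan": [[1, 0, 0, 0, 0, 0, 0], [1, 0, 0, 0, 0, 0, 0]]}}

```text
clock: 2.8
eef_pos: [0.6059, 0.2152, 0.0714]
ee_rot: [0.0, 0.184, 0.983, 0.0]
wrist_force: [-1.7, -0.8, 7.5]
grip_width: 0.0006
```

>>> {"api": "step_arm", "payload": {"plan": [[1, 0, 0, 0, 0, 0, 0]]}}

```text
clock: 2.9
eef_pos: [0.6059, 0.2152, 0.0715]
ee_rot: [0.0, 0.184, 0.983, 0.0]
wrist_force: [-1.8, -0.2, 7.1]
grip_width: 0.0001
```

>>> {"api": "step_arm", "payload": {"plan": [[1, 0, 0, 0, 0, 0, 0]]}}

```text
clock: 3.0
eef_pos: [0.6059, 0.2152, 0.0715]
ee_rot: [0.0, 0.184, 0.983, 0.0]
wrist_force: [-2.2, -0.1, 7.4]
grip_width: 0.0001
```

```bash
python3 -c "
from h import *
go([.606,.2155,.112])"
```

```text
t 3.0 pos [0.6059 0.2152 0.0715] F [-2.2  -0.12  7.37] tool shift mm [ -0.1   0.4 -40.5] tool z [ 0.001  0.    -1.   ]
```

The left pad gives about 7.3 N at 10.5 mm. I'll release it and go to the middle pad.

>>> {"api": "step_arm", "payload": {"plan": [[1, 0, 0, -0.01, 0, 0, 0], [1, 0, 0, -0.015, 0, 0, 0], [1, 0, 0, -0.02, 0, 0, 0], [1, 0, 0, 0, 0, 0, 0]]}}

```text
clock: 3.4
eef_pos: [0.6076, 0.2158, 0.1181]
ee_rot: [0.002, 0.184, 0.983, 0.001]
wrist_force: [0.9, -0.5, 1.0]
grip_width: 0.0002
```

>>> {"api": "step_arm", "payload": {"plan": [[1, -0.008, -0.033, 0, 0, 0, 0], [1, -0.009, -0.033, 0, 0, 0, 0], [1, -0.009, -0.033, 0, 0, 0, 0], [1, -0.009, -0.033, 0, 0, 0, 0], [1, 0, 0, 0, 0, 0, 0]]}}

```text
clock: 3.9
eef_pos: [0.5891, 0.0755, 0.1142]
ee_rot: [-0.001, 0.186, 0.983, -0.001]
wrist_force: [0.7, 0.7, 0.0]
grip_width: 0.0001
```

>>> {"api": "step_arm", "payload": {"plan": [[1, 0, 0, 0, 0, 0, 0]]}}

```text
clock: 4.0
eef_pos: [0.5901, 0.0788, 0.1145]
ee_rot: [-0.001, 0.185, 0.983, 0.0]
wrist_force: [0.4, 0.4, -0.0]
grip_width: 0.0004
```

```bash
python3 -c "
from h import *
go([.5907,.0793,.082])"
```

```text
t 4.0 pos [0.5901 0.0788 0.1145] F [ 0.44  0.42 -0.03] tool shift mm [-0.4  0.7 32.5] tool z [-0.001  0.    -1.   ]
```

>>> {"api": "step_arm", "payload": {"plan": [[1, 0, 0, 0.015, 0, 0, 0], [1, 0, 0, 0.014, 0, 0, 0], [1, 0, 0, 0.007, 0, 0, 0], [1, 0, 0, 0.006, 0, 0, 0], [1, 0, 0, 0, 0, 0, 0]]}}

```text
clock: 4.5
eef_pos: [0.5901, 0.0805, 0.0728]
ee_rot: [-0.001, 0.183, 0.983, 0.0]
wrist_force: [-2.9, 2.1, 3.2]
grip_width: -0.0002
```

>>> {"api": "step_arm", "payload": {"plan": [[1, 0, 0, 0, 0, 0, 0], [1, 0, 0, 0, 0, 0, 0]]}}

```text
clock: 4.7
eef_pos: [0.5908, 0.0799, 0.074]
ee_rot: [0.0, 0.184, 0.983, 0.0]
wrist_force: [-1.6, 1.6, 2.8]
grip_width: 0.0002
```

>>> {"api": "step_arm", "payload": {"plan": [[1, 0, 0, 0, 0, 0, 0]]}}

```text
clock: 4.8
eef_pos: [0.591, 0.0797, 0.0739]
ee_rot: [0.0, 0.184, 0.983, 0.0]
wrist_force: [-1.1, 1.6, 3.4]
grip_width: -0.0001
```

>>> {"api": "step_arm", "payload": {"plan": [[1, 0, 0, 0, 0, 0, 0]]}}

```text
clock: 4.9
eef_pos: [0.591, 0.0796, 0.0738]
ee_rot: [0.0, 0.184, 0.983, 0.0]
wrist_force: [-1.1, 1.2, 2.5]
grip_width: 0.0
```

>>> {"api": "step_arm", "payload": {"plan": [[1, 0, 0, 0.0025, 0, 0, 0], [1, 0, 0, 0, 0, 0, 0], [1, 0, 0, 0, 0, 0, 0]]}}

```text
clock: 5.2
eef_pos: [0.5911, 0.0795, 0.071]
ee_rot: [0.0, 0.184, 0.983, 0.0]
wrist_force: [-0.8, 2.5, 2.8]
grip_width: -0.0001
```

>>> {"api": "step_arm", "payload": {"plan": [[1, 0, 0, 0, 0, 0, 0]]}}

```text
clock: 5.3
eef_pos: [0.5911, 0.0795, 0.071]
ee_rot: [0.0, 0.184, 0.983, 0.0]
wrist_force: [-0.0, 2.1, 4.2]
grip_width: -0.0001
```

>>> {"api": "step_arm", "payload": {"plan": [[1, 0, 0, 0, 0, 0, 0]]}}

```text
clock: 5.4
eef_pos: [0.5911, 0.0795, 0.071]
ee_rot: [0.0, 0.184, 0.983, 0.0]
wrist_force: [0.3, 2.9, 2.9]
grip_width: -0.0003
```

>>> {"api": "step_arm", "payload": {"plan": [[1, 0, 0, -0.01, 0, 0, 0], [1, 0, 0, -0.015, 0, 0, 0], [1, 0, 0, -0.02, 0, 0, 0], [1, 0, 0, 0, 0, 0, 0]]}}

```text
clock: 5.8
eef_pos: [0.5923, 0.0788, 0.1183]
ee_rot: [0.002, 0.184, 0.983, -0.0]
wrist_force: [0.9, -0.7, 0.9]
grip_width: 0.0
```

>>> {"api": "step_arm", "payload": {"plan": [[1, -0.008, -0.033, 0, 0, 0, 0], [1, -0.009, -0.033, 0, 0, 0, 0], [1, -0.009, -0.034, 0, 0, 0, 0], [1, -0.009, -0.034, 0, 0, 0, 0], [1, 0, 0, 0, 0, 0, 0]]}}

```text
clock: 6.3
eef_pos: [0.5733, -0.0624, 0.1149]
ee_rot: [-0.001, 0.186, 0.982, -0.001]
wrist_force: [0.1, 0.4, -0.3]
grip_width: -0.0
```

>>> {"api": "step_arm", "payload": {"plan": [[1, 0, 0, 0, 0, 0, 0]]}}

```text
clock: 6.4
eef_pos: [0.574, -0.0591, 0.115]
ee_rot: [-0.001, 0.185, 0.983, -0.0]
wrist_force: [0.4, -0.6, 0.0]
grip_width: 0.0
```

```bash
python3 -c "
from h import *
go([.5744,-.0578,.082])"
```

```text
t 6.4 pos [ 0.574  -0.0591  0.115 ] F [ 0.39 -0.64  0.03] tool shift mm [ 0.1  1.4 33. ] tool z [-0.002 -0.    -1.   ]
```

The middle pad gives about 3.3 N at 11 mm, so it is soft. The right pad is next.

>>> {"api": "step_arm", "payload": {"plan": [[1, 0, 0.001, 0.015, 0, 0, 0], [1, 0, 0, 0.014, 0, 0, 0], [1, 0, 0, 0.007, 0, 0, 0], [1, 0, 0, 0.007, 0, 0, 0], [1, 0, 0, 0, 0, 0, 0]]}}

```text
clock: 6.9
eef_pos: [0.5745, -0.0561, 0.0727]
ee_rot: [-0.001, 0.183, 0.983, 0.0]
wrist_force: [-2.7, 1.3, 9.0]
grip_width: -0.0
```

>>> {"api": "step_arm", "payload": {"plan": [[1, 0, 0, 0, 0, 0, 0], [1, 0, 0, 0, 0, 0, 0]]}}

```text
clock: 7.1
eef_pos: [0.5745, -0.0561, 0.0736]
ee_rot: [-0.001, 0.183, 0.983, 0.0]
wrist_force: [-4.6, 1.8, 7.6]
grip_width: -0.0
```

>>> {"api": "step_arm", "payload": {"plan": [[1, 0, 0, 0, 0, 0, 0]]}}

```text
clock: 7.2
eef_pos: [0.5745, -0.0561, 0.0737]
ee_rot: [-0.001, 0.183, 0.983, 0.0]
wrist_force: [-3.3, 1.9, 8.3]
grip_width: 0.0
```

>>> {"api": "step_arm", "payload": {"plan": [[1, 0, 0, 0, 0, 0, 0]]}}

```text
clock: 7.3
eef_pos: [0.5745, -0.0561, 0.0737]
ee_rot: [-0.001, 0.183, 0.983, 0.0]
wrist_force: [-3.7, 1.0, 7.0]
grip_width: 0.0001
```

The right pad gives about 7.6 N at 8.3 mm, so it is stiff. I'll press it to a full centimetre like the others, then lift off.

>>> {"api": "step_arm", "payload": {"plan": [[1, 0, 0, 0.002, 0, 0, 0], [1, 0, 0, 0, 0, 0, 0], [1, 0, 0, 0, 0, 0, 0]]}}

```text
clock: 7.6
eef_pos: [0.5745, -0.0561, 0.0719]
ee_rot: [-0.0, 0.183, 0.983, 0.0]
wrist_force: [-3.6, 1.7, 8.0]
grip_width: 0.0
```

>>> {"api": "step_arm", "payload": {"plan": [[1, 0, 0, -0.01, 0, 0, 0], [1, 0, 0, -0.02, 0, 0, 0], [1, 0, 0, -0.03, 0, 0, 0], [1, 0, 0, 0, 0, 0, 0], [1, 0, 0, 0, 0, 0, 0]]}}

```text
clock: 8.1
eef_pos: [0.576, -0.0569, 0.1316]
ee_rot: [0.001, 0.183, 0.983, 0.0]
wrist_force: [-0.6, -1.3, -0.0]
grip_width: 0.0002
```

```bash
python3 -c "
from h import *
go([.514,.0885,.13])"
```

```text
t 8.1 pos [ 0.576  -0.0569  0.1316] F [-0.62 -1.26 -0.03] tool shift mm [110.3 113.2   1.4] tool z [ 0.002 -0.    -1.   ]
```

>>> {"api": "step_arm", "payload": {"plan": [[1, 0.028, 0.028, 0, 0, 0, 0], [1, 0.028, 0.028, 0, 0, 0, 0], [1, 0.027, 0.028, 0, 0, 0, 0], [1, 0.027, 0.029, 0, 0, 0, 0], [1, 0, 0, 0, 0, 0, 0]]}}

```text
clock: 8.6
eef_pos: [0.5102, 0.0913, 0.1294]
ee_rot: [-0.002, 0.181, 0.983, 0.0]
wrist_force: [-0.0, -0.1, -0.0]
grip_width: -0.0001
```

>>> {"api": "step_arm", "payload": {"plan": [[1, 0, 0, 0.015, 0, 0, 0], [1, 0, 0, 0.01, 0, 0, 0], [1, 0, 0, 0, 0, 0, 0]]}}

```text
clock: 8.9
eef_pos: [0.5117, 0.0871, 0.1036]
ee_rot: [-0.002, 0.184, 0.983, -0.001]
wrist_force: [-0.3, 0.6, 0.4]
grip_width: -0.0001
```

```bash
python3 -c "
from h import *
go([.514,.0885,.086])
save('scene','pics/s1.png')
im=cv2.imread('pics/s1.png')[150:250,240:460]; cv2.imwrite('pics/s1c.png',cv2.resize(im,None,fx=3.6,fy=3.6,interpolation=cv2.INTER_CUBIC))"
```

```text
t 8.9 pos [0.5117 0.0871 0.1036] F [-0.28  0.58  0.39] tool shift mm [-1.7  2.2 17.6] tool z [-0.005 -0.001 -1.   ]
```

View pics/s1c.png

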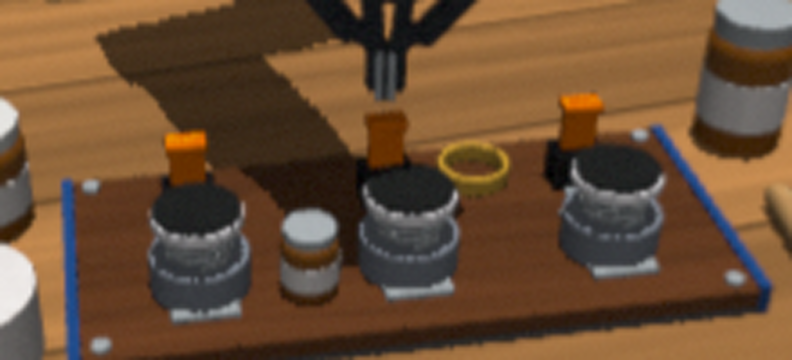

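The shut fingers, at crop (383,90), hang straight over the middle tag at (387,118). All the pads have sprung back and the bystanders stand in place. Now I'll push the tag down.

>>> {"api": "step_arm", "payload": {"plan": [[1, -0.002, 0.002, 0.01, 0, 0, 0], [1, 0, 0, 0.01, 0, 0, 0], [1, 0, 0, 0.006, 0, 0, 0], [1, 0, 0, 0.005, 0, 0, 0], [1, 0, 0, 0, 0, 0, 0]]}}

```text
clock: 9.45
eef_pos: [0.5157, 0.0889, 0.0742]
ee_rot: [-0.0, 0.184, 0.983, -0.0]
wrist_force: [-0.6, -0.0, -0.7]
grip_width: -0.0002
```

>>> {"api": "step_arm", "payload": {"plan": [[1, 0, 0, 0.003, 0, 0, 0], [1, 0, 0, 0.002, 0, 0, 0], [1, 0, 0, 0, 0, 0, 0]]}}

```text
clock: 9.75
eef_pos: [0.5155, 0.0889, 0.0695]
ee_rot: [-0.0, 0.184, 0.983, -0.0]
wrist_force: [0.5, 0.1, 0.2]
grip_width: 0.0
```

>>> {"api": "step_arm", "payload": {"plan": [[1, 0, 0, 0.003, 0, 0, 0]]}}

```text
clock: 9.85
eef_pos: [0.5155, 0.089, 0.0669]
ee_rot: [-0.0, 0.184, 0.983, -0.0]
wrist_force: [-1.2, -0.0, 3.1]
grip_width: -0.0002
```

>>> {"api": "step_arm", "payload": {"plan": [[1, 0, 0, 0.002, 0, 0, 0], [1, 0, 0, 0, 0, 0, 0]]}}

```text
clock: 10.05
eef_pos: [0.5155, 0.089, 0.0658]
ee_rot: [-0.0, 0.184, 0.983, -0.0]
wrist_force: [-3.0, -0.5, 12.5]
grip_width: 0.0001
```

The force rose from 3 N (sliding) to 12.5 N at z = 65.8 mm, so the tag is on its stop. I'll lift straight off and check.

>>> {"api": "step_arm", "payload": {"plan": [[1, 0, 0, 0.0005, 0, 0, 0], [1, 0, 0, 0, 0, 0, 0]]}}

```text
clock: 10.25
eef_pos: [0.5155, 0.089, 0.0657]
ee_rot: [-0.0, 0.184, 0.983, 0.0]
wrist_force: [-4.7, -1.4, 15.3]
grip_width: 0.0
```

>>> {"api": "step_arm", "payload": {"plan": [[1, 0, 0, -0.01, 0, 0, 0], [1, 0, 0, -0.02, 0, 0, 0], [1, 0, 0, -0.04, 0, 0, 0], [1, 0, 0, -0.04, 0, 0, 0], [1, 0, 0, 0, 0, 0, 0]]}}

```text
clock: 10.75
eef_pos: [0.5199, 0.0897, 0.1797]
ee_rot: [0.005, 0.184, 0.983, 0.002]
wrist_force: [0.6, -0.7, -0.4]
grip_width: -0.0
```

>>> {"api": "step_arm", "payload": {"plan": [[1, 0.04, 0, -0.02, 0, 0, 0], [1, 0.04, 0, 0, 0, 0, 0], [1, 0.04, 0, 0, 0, 0, 0], [1, 0, 0, 0, 0, 0, 0], [1, 0, 0, 0, 0, 0, 0]]}}

```text
clock: 11.25
eef_pos: [0.4036, 0.1326, 0.1941]
ee_rot: [0.0, 0.183, 0.983, -0.0]
wrist_force: [0.2, 0.3, -0.1]
grip_width: -0.0001
```

```bash
python3 -c "
from h import *
go([.514,.0885,.086])
save('scene','pics/s2.png')
im=cv2.imread('pics/s2.png')[150:250,240:460]; cv2.imwrite('pics/s2c.png',cv2.resize(im,None,fx=3.6,fy=3.6,interpolation=cv2.INTER_CUBIC))"
```

```text
t 11.25 pos [0.4036 0.1326 0.1941] F [ 0.16  0.28 -0.05] tool shift mm [-118.9   -1.3  108.1] tool z [ 0. -0. -1.]
```

View pics/s2c.png

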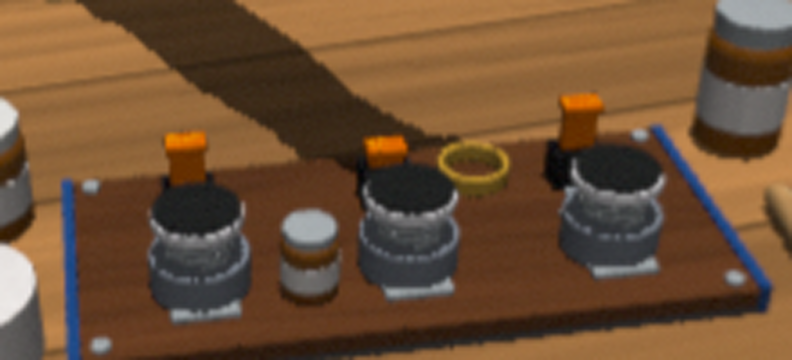

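The middle tag now sits low, at crop (385,150) instead of (387,118). The outer tags at (186,140) and (580,100) have not moved, the pads are up and the bystanders are where they were. I'm handing the job in.

```bash
python3 -c "
from h import *
print(r.close_job())"
```

```text
the job is handed in; nothing more can be done
None
```

The middle pad was the softest, so I pushed the middle tag down to its stop and handed the job in. I pressed the pads from left to right, about a centimetre each:

| Pad | Press depth | Force |
|---|---|---|
| Left | 10.5 mm | about 7.3 N |
| Middle | 11 mm | about 3.3 N |
| Right | 10 mm | about 8 N |

- **Tag push:** the middle tag met its stop at 65.7 mm above the table (expected 66 mm). The force rose from about 3 N while sliding to about 15 N on the stop.
- **Last picture:** the middle tag is down, the other two tags and all the pads are up, and the bystanders in view have not moved. The arm is clear, with the wrist force near zero at 11.3 s.
- **Limits of the checks:** wrist readings wandered by about 1 N, but the gap between the soft pad and the others was much larger. The left and middle presses were read slightly past 10 mm. The middle and right pads were each pressed in two stages (8 mm, then the rest). I did not re-measure the label roll, hive brush or table jars in the final picture.

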